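Free the seized wing latch and open the acrylic box

ROBOT

A 6-joint arm with a two-finger parallel gripper is mounted at the origin on the work surface. World frame = base frame: x ahead of the robot, y to its left, z up, the work surface at z = 0. Lengths are in m, angles in degrees, forces in N, time in s.
With the tool pointing down it reaches from about 0.3 to 0.95 m from the base axis. Payload 3.1 kg.
Tool frame: the origin (TCP) lies at the very end of the fingers, on their centre line; the grasp point (between the pads) lies 19 mm behind it; z points along the fingers, y is the line along which they close (so a half turn about z gives the same grasp; the last joint's range is limited). The gripper opens to 85 mm and grips with 20 to 120 N. Pads are 22 mm wide; open, the fingers measure 114 mm over their backs; the gripper's body (76 mm by 85 mm) begins 54 mm behind the grasp point. The pads swing forward as they close: fully open they stand 13 mm farther back than shut.
Start: joints at [59.834, 17.653, 93.61, -0, 68.738, -3.994], TCP at [0.276, 0.561, 0.231] pointing down, gripper open.
Joint ranges: [-175.34, 175.34], [-45.06, 112.39], [2.9, 150.54], [-68.45, 248.45], [3.09, 151.38], [-168.51, 168.51]. Speed limits (degrees/s): [159.86, 159.86, 180, 180, 180, 180].

INTERFACE

Orientations are given as [roll, pitch, yaw] about the fixed x, y, z axes, in that order (R = Rz(yaw) Ry(pitch) Rx(roll)).
In Python, from rig import arm, optics, job gives the robot as it stands.
- The arm moves only by the tool play_rows, never from a script. Its argument "commands" is a list of rows, each a list of 3 entries, a list of its own where there are three numbers: the shift along the world's x, y, z in mm, then the turn, a rotation vector about the world's x, y, z in degrees, then the closure in counts, from 0 (fully open) to 255 (shut). A call has 1 to 12 rows; each row is the pose to reach, as a shift and turn from the pose commanded when the call began; what a row does not reach only later rows make up. A row lasts 1/12 s, in which the tool goes at most 41.7 mm and 7.16 degrees, less where a joint would pass 70% of its speed; a pose out of reach is approached as far as the arm can. A call with a gripper value outside its range is refused whole. The fingers move at their own pace and stop on an object; the grip force is fixed at half the most. Time passes only in rows, so rows that repeat a pose let the fingers close. It gives the time, the measured TCP pose, the force, the opening and the grip force at its end, in the units of the state.
- arm.read_state(): the state, without advancing time (a new reading comes with each control period).
- optics.read_camera(name): name is "scene" or "side" or "wrist"; returns (picture, depth): 480x640x3 uint8, red, green, blue; 480x640 float32, m along the optical axis (not along the pixel's ray), 0 where there is no reading.
- optics.camera_model(name): a dict with "intrinsics" (3x3 intrinsics, pixels), "extrinsics" (4x4, takes a point from world to camera coordinates). Camera axes: x right, y down, z forward; pixel columns grow to the right and rows downward; lengths in m; the calibration is good to about 2 mm. A picture is of the moment at which its call begins: read the wrist's pose just before it. camera_model takes no time and is no camera call; for the wrist camera it gives the pose at the moment of the call.
- job.sign_off(): hands the job in; it is judged then, once.
The state is a dict: "time_s": time; "qpos": joint angles; "joint_vel": joint speeds; "tau": joint torques, N m; "tool_pos": TCP position; "orientation": TCP orientation; "contact_force": force on the tool from outside, world axes, zero at the start; "torque": the same for the moment, N m; "opening": finger opening in m; "grip_force": force on a finger pad.
Only numpy, scipy, OpenCV 4.12 (cv2) and the standard library are available. Lean on these libraries where they do the work, as an engineer would, in place of code of your own. Each camera call takes 0.05 s, during which the arm holds its last target. There are 200 camera calls.

TASK

The wing latch on the flap of the clear acrylic box has set fast: work it loose by rocking it gently back and forth in small, growing arcs, turning back as soon as it comes up hard, because its nylon neck shears if it is wrung. When it lets go, turn it anticlockwise right round to its open stop, then lift the flap by the wing to halfway upright or more and leave it standing open. Do not disturb the flask, bowl, spoon or fork.

Things in the scene. Friction and masses are not known exactly. Their poses are not given: they have to be found in the camera images.
- box: Clear acrylic box, empty, fixed; 220 (x) x 240 (y) x 120 mm high, 5 mm walls. Origin under its centre on the table; its front, with the latch, faces its own -x. A fixed panel closes the rear 80 mm of its top, the flap the rest. A steel keeper inside the front wall holds the latch's cam: the flap cannot rise until the latch is open.
- flap_hinge (a point): Point on the flap's hinge line, at mid width, 120 mm above the table and 30 mm behind the box's centre (box +x). Its y axis is the hinge line. The frame turns with the flap.
- flap (a joint): Clear acrylic flap, 142 (front to back) x 238 x 5 mm, on the box walls, hinged along its rear edge (far from the robot); upper face 5 mm above the hinge line; a grey latch case 46 x 64 x 54 mm hangs under it behind the wing. 0 = shut, grows as its front edge rises, pi/2 = upright, stop at 1.7 rad. A stiff friction hinge (0.45 N m) holds it at any angle.
- wing_grip (a point): Grip point on the turning axis (z) of the black nylon wing knob on the flap: 105 mm in front of the hinge line, at mid width, 26 mm above the hinge line. The wing is an upright blade 48 mm long (along y), 10 mm thick (along x), from 12 to 36 mm above the hinge line, over a steel disc 42 mm across (top at 8 mm). Latched, the blade is parallel to the hinge line. The frame turns with the wing.
- latch (a joint): Spindle angle about z, anticlockwise from above: 0 latched, 1.45 open stop. Seized: at first 0.36 rad of play in all (off centre by up to 0.16), drag 0.1 to 0.2 N m, hard jams at both ends. A steady twist never frees it. Each time an end is pressed at 0.25 to 0.4 N m for 0.25 s, crust crumbles and the other end then jams up to 0.1 later, none past 0.45. After 4 to 6 alternate ends it runs free.
- neck (a joint): Elastic twist of the wing relative to the spindle in the thin nylon neck between them: 0 unloaded, about z, 8 N m per rad (0.3 N m twists it 0.0375 rad). The wing's own angle is latch + neck. The neck shears at 0.5 N m (0.0625 rad) either way.
- flask: Purple flask with a flip-top lid, loose, 72 mm across, 215 mm tall; origin under its centre. To be left alone.
- bowl: Small bamboo bowl, loose, 110 mm across, 45 mm tall; origin under its centre. To be left alone.
- spoon: White plastic spoon lying flat along its x axis, loose, 157 mm long. To be left alone.
- fork: Steel fork lying flat along its x axis, loose, 200 mm long. To be left alone.

How it is judged:
By the outcome, as a careful person would: the job done as asked, in the order asked, and still so for the second after the job is handed in, with the robot touching nothing.
It also fails if it takes over 72 s, if anything falls off the work surface, if the arm or the gripper's body presses on something with over 40 N, if the wrist force passes 120 N, or if a joint passes its speed limit or range.

## Working session

There is one attempt and no reset: what is moved stays moved. The work goes in short steps, Python scripts to look and compute and a tool call to move; the robot and the scene stay as the last step left them, time stands still between calls to the robot, and variables do not carry over. Pictures are saved under pics/ and viewed, at most 10 in all, crops included, and the job is handed in when it is done.

Besides the shell and the picture viewer there is one more tool, called after ">>>" in YAML: its name, and indented under it one key for each argument. play_rows: Moves the arm, as the interface text tells. Its arguments: {"type":"object","properties":{"commands":{"type":"array"}},"required":["commands"]}

```bash
mkdir -p pics; ls; python3 - <<'E'
from rig import arm, optics, job
import cv2,numpy as np
s=arm.read_state();print(s)
for n in("scene","side"):
    p,d=optics.read_camera(n);cv2.imwrite(f"pics/{n}0.png",p[:,:,::-1]);np.savez(f"pics/{n}0.npz",p=p,d=d,**optics.camera_model(n))
    m=optics.camera_model(n);print(n,m["intrinsics"][0],np.linalg.inv(m["extrinsics"])[:3].round(3).tolist())
E
```

```text
pics
{'time_s': 0.0, 'qpos': array([ 5.98335355e+01,  1.77044603e+01,  9.36901284e+01,  5.64945903e-04,
        6.87381367e+01, -3.99338300e+00]), 'joint_vel': array([ 0.04154014, -0.04917312,  0.0842017 , -0.07364642,  0.03408178,
        0.03662064]), 'tau': array([-6.47484285e-04, -4.15249014e+01, -2.76666874e+01, -1.68939005e-04,
        1.01329919e-02,  1.52504288e-05]), 'tool_pos': array([0.27527986, 0.56018613, 0.23004251]), 'orientation': array([-1.79867633e+02, -9.76790233e-03,  1.53826702e+02]), 'contact_force': array([ 0.01240616, -0.33003949,  0.36405134]), 'torque': array([-0.01199298, -0.016091  ,  0.00804095]), 'grip_force': 0.0, 'opening': 0.08525342652203774}
scene [608.81357382   0.         324.46171081] [[0.071, 0.843, -0.533, 1.271], [0.997, -0.063, 0.033, -0.027], [-0.006, -0.534, -0.846, 1.166]]
side [465.92903578   0.         320.96442204] [[0.721, -0.353, 0.596, 0.077], [-0.693, -0.37, 0.619, -0.514], [0.002, -0.859, -0.511, 0.568]]
```

View pics/scene0.png

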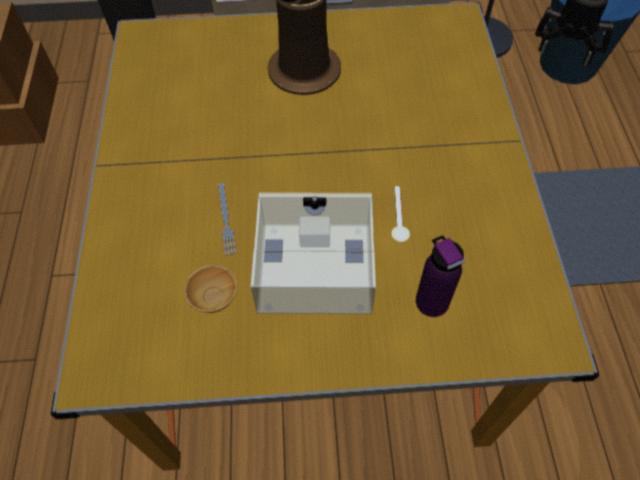

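View pics/side0.png

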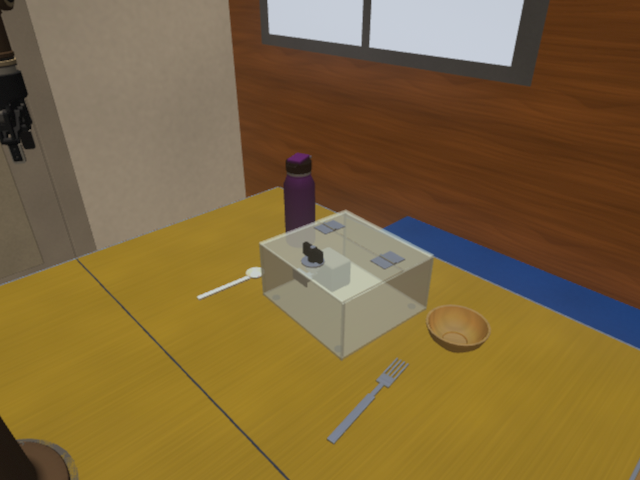

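The scene view shows the box with its front toward the robot and the black wing at about (315,202). In the side view the wing is at about (313,253). The fork and bowl lie on the box's +y side... to be checked by the rays.

```bash
cat > h.py <<'E'
import numpy as np,cv2
def ray(px,K,E,z):
    T=np.linalg.inv(E);d=T[:3,:3]@np.linalg.solve(K,[px[0],px[1],1]);o=T[:3,3]
    return (o+d*(z-o[2])/d[2]).round(4)
E
python3 - <<'E'
from h import *
for n,(x0,x1,y0,y1) in dict(scene=(295,335,190,215),side=(295,330,238,270)).items():
    f=np.load(f"pics/{n}0.npz");p=f["p"];K=f["intrinsics"];E=f["extrinsics"]
    m=np.zeros(p.shape[:2],np.uint8);m[y0:y1,x0:x1]=(p[y0:y1,x0:x1].max(2)<60)
    ys,xs=np.nonzero(m);r=cv2.minAreaRect(np.c_[xs,ys].astype(np.float32));print(n,len(xs),xs.mean(),ys.mean(),xs.min(),xs.max(),r)
    print(ray((xs.mean(),ys.mean()),K,E,.144))
    P={'scene':dict(fl=(258,194),fr=(373,194)),'side':dict(a=(261,243),b=(346,212),c=(432,257),d=(343,294))}[n]
    for k,v in P.items(): print(k,ray(v,K,E,.122))
    Q={'scene':dict(flask=(434,303),bowl=(211,292),sp1=(397,188),sp2=(401,236),fk1=(222,185),fk2=(231,252)),'side':dict(fork=(332,438),fk2=(402,363))}[n]
    for k,v in Q.items(): print(k,ray(v,K,E,0))
E
```

```text
scene 181 314.25414364640886 202.24861878453038 303 325 ((314.0, 203.0), (10.0, 22.0), 90.0)
[ 0.5511 -0.0029  0.144 ]
fl [ 0.5054 -0.1197  0.122 ]
fr [0.5238 0.1227 0.122 ]
flask [0.7278 0.2362 0.    ]
bowl [ 0.6669 -0.2341  0.    ]
sp1 [0.4233 0.199  0.    ]
sp2 [0.5573 0.1899 0.    ]
fk1 [ 0.3829 -0.2158  0.    ]
fk2 [ 0.5706 -0.1925  0.    ]
side 239 312.87866108786613 253.52719665271965 304 322 ((313.0, 252.5), (19.0, 18.0), 90.0)
[ 0.5479 -0.0051  0.144 ]
a [0.5271 0.1176 0.122 ]
b [0.7406 0.0973 0.122 ]
c [ 0.7204 -0.1367  0.122 ]
d [ 0.5224 -0.1031  0.122 ]
fork [ 0.3863 -0.2166  0.    ]
fk2 [ 0.5753 -0.1945  0.    ]
```

>>> play_rows:
  commands:
    - [[273,-564,70],[0,0,-68.3],0]
    - [[273,-564,70],[0,0,-68.3],0]
    - [[273,-564,70],[0,0,-68.3],0]
    - [[273,-564,70],[0,0,-68.3],0]
    - [[273,-564,70],[0,0,-68.3],0]
    - [[273,-564,70],[0,0,-68.3],0]
    - [[273,-564,70],[0,0,-68.3],0]
    - [[273,-564,70],[0,0,-68.3],0]
    - [[273,-564,70],[0,0,-68.3],0]
    - [[273,-564,70],[0,0,-68.3],0]
    - [[273,-564,70],[0,0,-68.3],0]
    - [[273,-564,70],[0,0,-68.3],0]

```text
time_s: 1.1
tool_pos: [0.4923, 0.1116, 0.2867]
orientation: [-180.0, -0.0, 85.5]
contact_force: [-0.4, 0.6, -0.8]
opening: 0.0856
grip_force: 0.0
```

>>> play_rows:
  commands:
    - [[57,-116,13],[0,0,0],0]
    - [[57,-116,13],[0,0,0],0]
    - [[57,-116,13],[0,0,0],0]
    - [[57,-116,13],[0,0,0],0]
    - [[57,-116,13],[0,0,0],0]
    - [[57,-116,13],[0,0,0],0]

```text
time_s: 1.6
tool_pos: [0.5485, -0.0023, 0.299]
orientation: [-179.9, -0.0, 85.5]
contact_force: [-0.1, 0.2, -0.5]
opening: 0.0855
grip_force: 0.0
```

```bash
python3 - <<'E'
from rig import arm, optics
from h import *
s=arm.read_state();print(s["tool_pos"],s["orientation"],s["torque"],s["contact_force"],s["qpos"])
m=optics.camera_model("wrist");p,d=optics.read_camera("wrist");cv2.imwrite("pics/w0.png",p[:,:,::-1]);np.savez("pics/w0.npz",p=p,d=d,**m)
print(np.linalg.inv(m["extrinsics"])[:3].round(3).tolist())
E
```

```text
[ 0.54854836 -0.00228739  0.29899627] [-1.79883445e+02 -4.99912296e-02  8.54503531e+01] [0.00011942 0.02511341 0.05577282] [-0.13978427  0.19564932 -0.5441451 ] [-4.81591263e+00  6.00159983e+00  9.96589862e+01  5.13261380e-02
  7.44562064e+01 -2.80121118e-01]
[[0.997, -0.075, -0.027, 0.554], [-0.079, -0.948, -0.307, 0.077], [-0.003, 0.308, -0.951, 0.443]]
```

View pics/w0.png

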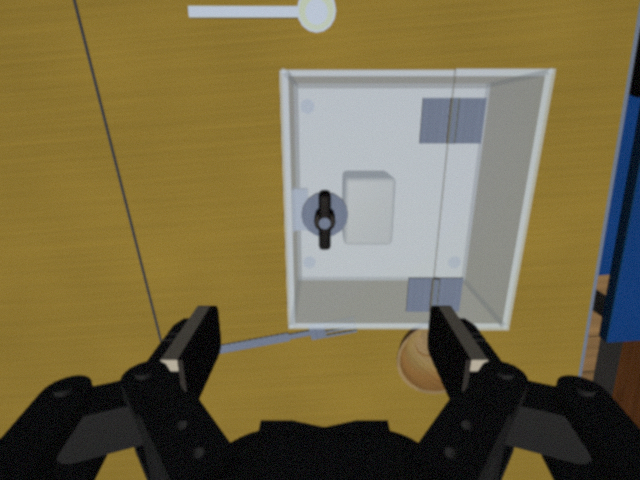

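The wing shows as a blade from about (324,191) to (325,249), with the hinge line from (455,70) to (432,325) and the front edge from (283,72) to (291,327).

```bash
python3 - <<'E'
from h import *
f=np.load("pics/w0.npz");p=f["p"];K=f["intrinsics"];E=f["extrinsics"];print(K)
m=np.zeros(p.shape[:2],np.uint8);m[180:260,305:345]=(p[180:260,305:345].max(2)<60)
ys,xs=np.nonzero(m);r=cv2.minAreaRect(np.c_[xs,ys].astype(np.float32));print(len(xs),xs.mean(),ys.mean(),xs.min(),xs.max(),ys.min(),ys.max(),r)
def L(a,b,z):
    A,B=ray(a,K,E,z),ray(b,K,E,z);d=A-B;print(A,B,np.degrees(np.arctan2(-d[0],d[1])))
rows=[(y,xs[ys==y].mean()) for y in range(ys.min()+1,ys.max())]
k=np.polyfit(*zip(*rows),1);t,b=ys.min(),ys.max();print(k)
L((np.polyval(k,t),t),(np.polyval(k,b),b),.150)
L((455,70),(432,325),.125);L((283,72),(291,327),.122);L((553,70),(508,328),.122);print(ray((283,72),K,E,.12),ray((553,70),K,E,.12))
E
```

```text
[[360.92424598   0.         323.78157196]
 [  0.         360.92424598 237.98938649]
 [  0.           0.           1.        ]]
558 324.2078853046595 217.39964157706092 315 333 191 247 ((324.0, 219.0), (56.0, 18.0), 90.0)
[3.24157324e-03 3.23579233e+02]
[0.5496 0.0232 0.15  ] [ 0.5459 -0.0253  0.15  ] -4.362568002793858
[0.6617 0.108  0.125 ] [ 0.6463 -0.1252  0.125 ] -3.77819770716158
[0.5234 0.118  0.122 ] [ 0.5045 -0.1183  0.122 ] -4.572957544369142
[0.7419 0.102  0.122 ] [ 0.724  -0.1365  0.122 ] -4.292139443637146
[0.5232 0.1182 0.12  ] [0.7431 0.1022 0.12  ]
```

>>> play_rows:
  commands:
    - [[0,0,-40],[0,0,0.1],0]
    - [[0,0,-80],[0,0,0.1],0]
    - [[0,0,-120],[0,0,0.1],0]
    - [[0,0,-150],[0,0,0.1],0]
    - [[0,0,-165],[0,0,0.1],0]
    - [[0,0,-165],[0,0,0.1],0]
    - [[0,0,-165],[0,0,0.1],0]

```text
time_s: 2.23
tool_pos: [0.5477, -0.0006, 0.1339]
orientation: [-179.8, -0.0, 85.8]
contact_force: [0.7, 0.0, 0.5]
opening: 0.0854
grip_force: 0.0
```

```bash
cat > s.py <<'E'
from rig import arm
s=arm.read_state();print(s["time_s"],s["tool_pos"].round(4),s["orientation"].round(2),"F",s["contact_force"].round(1),"T",s["torque"].round(3),"tau6",s["tau"][5].round(3),"q6",s["qpos"][5].round(2),"op",round(s["opening"],4),s["grip_force"])
E
python3 s.py
```

```text
2.2333 [ 0.5477 -0.0006  0.1339] [-1.7983e+02 -2.0000e-02  8.5760e+01] F [0.7 0.  0.5] T [ 0.017 -0.045 -0.019] tau6 0.002 q6 -0.4 op 0.0854 0.0
```

>>> play_rows:
  commands:
    - [[0,0,0],[0,0,0],255]
    - [[0,0,0],[0,0,0],255]
    - [[0,0,0],[0,0,0],255]
    - [[0,0,0],[0,0,0],255]
    - [[0,0,0],[0,0,0],255]
    - [[0,0,0],[0,0,0],255]
    - [[0,0,0],[0,0,0],255]
    - [[0,0,0],[0,0,0],255]
    - [[0,0,0],[0,0,0],255]
    - [[0,0,0],[0,0,0],255]

```text
time_s: 3.07
tool_pos: [0.549, -0.0024, 0.1355]
orientation: [-180.0, 0.0, 85.6]
contact_force: [-1.9, -0.2, 6.3]
opening: 0.0088
grip_force: 59.8
```

```bash
python3 s.py;python3 s.py
```

```text
3.0667 [ 0.549  -0.0024  0.1355] [-179.96    0.     85.62] F [-1.9 -0.2  6.3] T [ 0.04   0.447 -0.027] tau6 -0.006 q6 -0.42 op 0.0088 59.84627187252045
3.0667 [ 0.549  -0.0024  0.1355] [-179.96    0.     85.62] F [-1.9 -0.2  6.3] T [ 0.04   0.447 -0.027] tau6 -0.006 q6 -0.42 op 0.0088 59.84627187252045
```

>>> play_rows:
  commands:
    - [[0,0,0],[0,0,1.0],255]
    - [[0,0,0],[0,0,2.0],255]
    - [[0,0,0],[0,0,3.0],255]
    - [[0,0,0],[0,0,3.0],255]
    - [[0,0,0],[0,0,3.0],255]

```text
time_s: 3.48
tool_pos: [0.549, -0.0024, 0.1355]
orientation: [-180.0, -0.0, 88.6]
contact_force: [-3.4, 0.6, 6.6]
opening: 0.0089
grip_force: 59.9
```

```bash
python3 s.py
```

```text
3.4833 [ 0.549  -0.0024  0.1355] [-1.7996e+02 -1.0000e-02  8.8590e+01] F [-3.4  0.6  6.6] T [ 0.048  0.461 -0.121] tau6 -0.126 q6 -3.4 op 0.0089 59.868802428245544
```

>>> play_rows:
  commands:
    - [[0,0,0],[0,0,0.9],255]
    - [[0,0,0],[0,0,1.8],255]
    - [[0,0,0],[0,0,1.8],255]
    - [[0,0,0],[0,0,1.8],255]

```text
time_s: 3.82
tool_pos: [0.5489, -0.0024, 0.1355]
orientation: [-180.0, -0.0, 90.4]
contact_force: [-3.2, 0.4, 5.7]
opening: 0.0088
grip_force: 59.9
```

```bash
python3 s.py
```

```text
3.8167 [ 0.5489 -0.0024  0.1355] [-1.7995e+02 -1.0000e-02  9.0390e+01] F [-3.2  0.4  5.7] T [ 0.014  0.548 -0.148] tau6 -0.128 q6 -5.19 op 0.0088 59.870168566703796
```

>>> play_rows:
  commands:
    - [[0,0,0],[0,0,1.0],255]
    - [[0,0,0],[0,0,2.0],255]
    - [[0,0,0],[0,0,2.0],255]
    - [[0,0,0],[0,0,2.0],255]

```text
time_s: 4.15
tool_pos: [0.5489, -0.0024, 0.1355]
orientation: [-179.9, -0.0, 92.4]
contact_force: [-2.8, -0.1, 6.2]
opening: 0.0088
grip_force: 59.9
```

```bash
python3 s.py
```

```text
4.15 [ 0.5489 -0.0024  0.1355] [-1.7995e+02 -1.0000e-02  9.2390e+01] F [-2.8 -0.1  6.2] T [ 0.036  0.533 -0.126] tau6 -0.131 q6 -7.2 op 0.0088 59.873912930488586
```

>>> play_rows:
  commands:
    - [[0,0,0],[0,0,1.0],255]
    - [[0,0,0],[0,0,2.0],255]
    - [[0,0,0],[0,0,2.0],255]
    - [[0,0,0],[0,0,2.0],255]

```text
time_s: 4.48
tool_pos: [0.5489, -0.0024, 0.1355]
orientation: [-179.9, -0.0, 94.4]
contact_force: [-3.5, 0.4, 7.0]
opening: 0.009
grip_force: 59.9
```

```bash
python3 s.py
```

```text
4.4833 [ 0.5489 -0.0024  0.1355] [-1.7995e+02 -1.0000e-02  9.4390e+01] F [-3.5  0.4  7. ] T [ 0.02   0.506 -0.116] tau6 -0.119 q6 -9.2 op 0.009 59.8769348859787
```

>>> play_rows:
  commands:
    - [[0,0,0],[0,0,1.0],255]
    - [[0,0,0],[0,0,2.0],255]
    - [[0,0,0],[0,0,2.0],255]
    - [[0,0,0],[0,0,2.0],255]

```text
time_s: 4.82
tool_pos: [0.5488, -0.0024, 0.1354]
orientation: [-179.9, -0.0, 96.4]
contact_force: [-2.8, 0.8, 5.7]
opening: 0.0088
grip_force: 59.9
```

```bash
python3 s.py
```

```text
4.8167 [ 0.5488 -0.0024  0.1354] [-1.7994e+02 -2.0000e-02  9.6390e+01] F [-2.8  0.8  5.7] T [ 0.023  0.539 -0.076] tau6 -0.123 q6 -11.19 op 0.0088 59.883384704589844
```

>>> play_rows:
  commands:
    - [[0,0,0],[0,0,1.0],255]
    - [[0,0,0],[0,0,2.0],255]
    - [[0,0,0],[0,0,2.0],255]
    - [[0,0,0],[0,0,2.0],255]

```text
time_s: 5.15
tool_pos: [0.5488, -0.0024, 0.1354]
orientation: [-179.9, -0.0, 98.4]
contact_force: [-3.0, 0.2, 5.9]
opening: 0.0086
grip_force: 59.9
```

```bash
python3 s.py
```

```text
5.15 [ 0.5488 -0.0024  0.1354] [-1.7994e+02 -2.0000e-02  9.8390e+01] F [-3.   0.2  5.9] T [ 0.071  0.505 -0.125] tau6 -0.128 q6 -13.2 op 0.0086 59.889893531799316
```

>>> play_rows:
  commands:
    - [[0,0,0],[0,0,1.0],255]
    - [[0,0,0],[0,0,2.0],255]
    - [[0,0,0],[0,0,2.0],255]
    - [[0,0,0],[0,0,2.0],255]

```text
time_s: 5.48
tool_pos: [0.5488, -0.0024, 0.1355]
orientation: [-179.9, -0.0, 100.4]
contact_force: [-2.9, -0.1, 6.7]
opening: 0.0087
grip_force: 60.0
```

```bash
python3 s.py
```

```text
5.4833 [ 0.5488 -0.0024  0.1355] [-1.7994e+02 -2.0000e-02  1.0040e+02] F [-2.9 -0.1  6.7] T [ 0.023  0.528 -0.084] tau6 -0.083 q6 -15.2 op 0.0087 59.98040020465851
```

>>> play_rows:
  commands:
    - [[0,0,0],[0,0,0.9],255]
    - [[0,0,0],[0,0,1.8],255]
    - [[0,0,0],[0,0,1.8],255]
    - [[0,0,0],[0,0,1.8],255]

```text
time_s: 5.82
tool_pos: [0.5488, -0.0024, 0.1355]
orientation: [-179.9, -0.0, 102.2]
contact_force: [-3.0, 1.3, 6.7]
opening: 0.0088
grip_force: 59.9
```

```bash
python3 s.py; python3 - <<'E'
from rig import optics
import cv2
p,d=optics.read_camera("wrist");cv2.imwrite("pics/w1.png",cv2.resize(p[80:480,120:520,::-1],(800,600)))
p,d=optics.read_camera("scene");cv2.imwrite("pics/s1.png",cv2.resize(p[150:270,240:400,::-1],(800,600)))
E
```

```text
5.8167 [ 0.5488 -0.0024  0.1355] [-1.7994e+02 -2.0000e-02  1.0219e+02] F [-3.   1.3  6.7] T [ 0.053  0.577 -0.132] tau6 -0.131 q6 -16.99 op 0.0088 59.91127252578735
```

View pics/w1.png

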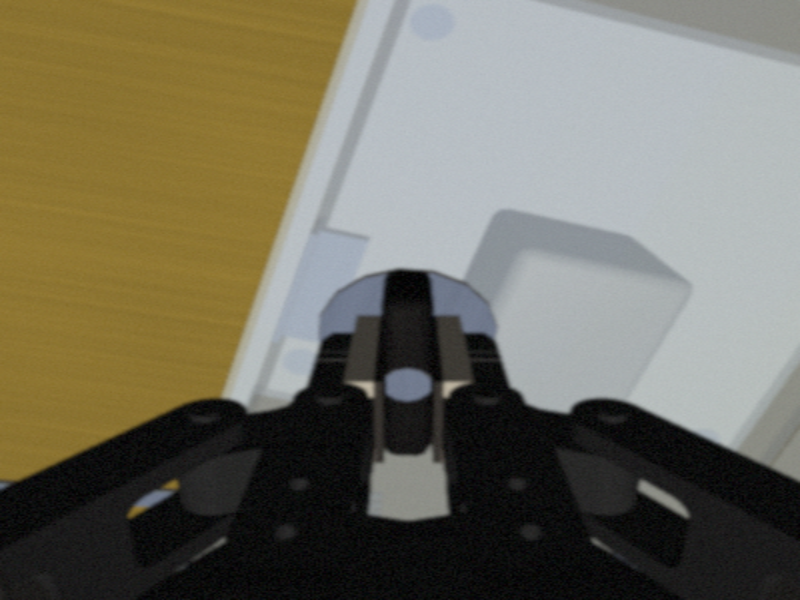

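The crop shows the blade square between the pads at (405,350), turned with the gripper relative to the box, so nothing is slipping. I carry on to the positive end.

>>> play_rows:
  commands:
    - [[0,0,0],[0,0,1.0],255]
    - [[0,0,0],[0,0,2.0],255]
    - [[0,0,0],[0,0,2.0],255]
    - [[0,0,0],[0,0,2.0],255]

```text
time_s: 6.25
tool_pos: [0.5488, -0.0024, 0.1355]
orientation: [-179.9, -0.0, 104.2]
contact_force: [-3.1, -0.1, 6.2]
opening: 0.0084
grip_force: 59.9
```

```bash
python3 s.py
```

```text
6.25 [ 0.5488 -0.0024  0.1355] [-1.7994e+02 -3.0000e-02  1.0416e+02] F [-3.1 -0.1  6.2] T [-0.017  0.589 -0.25 ] tau6 -0.229 q6 -18.97 op 0.0084 59.93895649909973
```

>>> play_rows:
  commands:
    - [[0,0,0],[0,0,0.7],255]
    - [[0,0,0],[0,0,0.7],255]
    - [[0,0,0],[0,0,0.7],255]
    - [[0,0,0],[0,0,0.7],255]
    - [[0,0,0],[0,0,0.7],255]
    - [[0,0,0],[0,0,0.7],255]

```text
time_s: 6.75
tool_pos: [0.5488, -0.0024, 0.1355]
orientation: [-179.9, -0.0, 104.8]
contact_force: [-3.8, -0.2, 5.9]
opening: 0.0088
grip_force: 60.0
```

```bash
python3 s.py
```

```text
6.75 [ 0.5488 -0.0024  0.1355] [-1.7994e+02 -4.0000e-02  1.0485e+02] F [-3.8 -0.2  5.9] T [-0.09   0.561 -0.301] tau6 -0.281 q6 -19.66 op 0.0088 59.96254920959473
```

>>> play_rows:
  commands:
    - [[0,0,0],[0,0,-3],255]
    - [[0,0,0],[0,0,-6],255]
    - [[0,0,0],[0,0,-9],255]
    - [[0,0,0],[0,0,-12],255]
    - [[0,0,0],[0,0,-15],255]
    - [[0,0,0],[0,0,-18],255]
    - [[0,0,0],[0,0,-21],255]
    - [[0,0,0],[0,0,-22.5],255]
    - [[0,0,0],[0,0,-23.5],255]
    - [[0,0,0],[0,0,-24.3],255]
    - [[0,0,0],[0,0,-24.3],255]
    - [[0,0,0],[0,0,-24.3],255]

```text
time_s: 7.75
tool_pos: [0.549, -0.0024, 0.1355]
orientation: [-180.0, 0.0, 80.7]
contact_force: [-2.3, -0.0, 6.6]
opening: 0.0088
grip_force: 59.9
```

```bash
python3 s.py
```

```text
7.75 [ 0.549  -0.0024  0.1355] [-1.7997e+02  1.0000e-02  8.0650e+01] F [-2.3 -0.   6.6] T [0.039 0.439 0.128] tau6 0.126 q6 4.56 op 0.0088 59.891794323921204
```

>>> play_rows:
  commands:
    - [[0,0,0],[0,0,-1.1],255]
    - [[0,0,0],[0,0,-2.2],255]
    - [[0,0,0],[0,0,-2.2],255]
    - [[0,0,0],[0,0,-2.2],255]

```text
time_s: 8.08
tool_pos: [0.549, -0.0024, 0.1355]
orientation: [-180.0, 0.0, 78.5]
contact_force: [-2.3, -0.8, 5.1]
opening: 0.0089
grip_force: 59.9
```

```bash
python3 s.py
```

```text
8.0833 [ 0.549  -0.0024  0.1355] [-1.7997e+02  2.0000e-02  7.8490e+01] F [-2.3 -0.8  5.1] T [0.027 0.432 0.268] tau6 0.272 q6 6.74 op 0.0089 59.87923979759216
```

>>> play_rows:
  commands:
    - [[0,0,0],[0,0,-0.4],255]
    - [[0,0,0],[0,0,-0.4],255]
    - [[0,0,0],[0,0,-0.4],255]
    - [[0,0,0],[0,0,-0.4],255]
    - [[0,0,0],[0,0,-0.4],255]

```text
time_s: 8.5
tool_pos: [0.5491, -0.0025, 0.1355]
orientation: [-180.0, 0.0, 78.1]
contact_force: [-2.8, -0.0, 5.2]
opening: 0.0082
grip_force: 59.9
```

```bash
python3 s.py
```

```text
8.5 [ 0.5491 -0.0025  0.1355] [-1.7997e+02  3.0000e-02  7.8100e+01] F [-2.8 -0.   5.2] T [0.015 0.409 0.36 ] tau6 0.304 q6 7.13 op 0.0082 59.89951550960541
```

>>> play_rows:
  commands:
    - [[0,0,0],[0,0,3.5],255]
    - [[0,0,0],[0,0,7],255]
    - [[0,0,0],[0,0,10.5],255]
    - [[0,0,0],[0,0,14],255]
    - [[0,0,0],[0,0,17.5],255]
    - [[0,0,0],[0,0,21],255]
    - [[0,0,0],[0,0,23.5],255]
    - [[0,0,0],[0,0,25],255]
    - [[0,0,0],[0,0,26],255]
    - [[0,0,0],[0,0,26.8],255]
    - [[0,0,0],[0,0,26.8],255]
    - [[0,0,0],[0,0,26.8],255]

```text
time_s: 9.5
tool_pos: [0.5487, -0.0024, 0.1355]
orientation: [-179.9, -0.0, 104.8]
contact_force: [-4.3, 0.2, 5.6]
opening: 0.0087
grip_force: 60.0
```

```bash
python3 s.py
```

```text
9.5 [ 0.5487 -0.0024  0.1355] [-1.7993e+02 -3.0000e-02  1.0479e+02] F [-4.3  0.2  5.6] T [ 0.019  0.507 -0.136] tau6 -0.127 q6 -19.6 op 0.0087 59.98974323272705
```

Still free here, so the end has moved out.

>>> play_rows:
  commands:
    - [[0,0,0],[0,0,1.1],255]
    - [[0,0,0],[0,0,2.2],255]
    - [[0,0,0],[0,0,2.2],255]
    - [[0,0,0],[0,0,2.2],255]

```text
time_s: 9.83
tool_pos: [0.5487, -0.0024, 0.1355]
orientation: [-179.9, -0.0, 107.0]
contact_force: [-3.3, 0.7, 6.5]
opening: 0.0083
grip_force: 60.0
```

```bash
python3 s.py
```

```text
9.8333 [ 0.5487 -0.0024  0.1355] [-1.7994e+02 -4.0000e-02  1.0696e+02] F [-3.3  0.7  6.5] T [ 0.007  0.53  -0.275] tau6 -0.239 q6 -21.77 op 0.0083 59.95045065879822
```

>>> play_rows:
  commands:
    - [[0,0,0],[0,0,0.8],255]
    - [[0,0,0],[0,0,0.8],255]
    - [[0,0,0],[0,0,0.8],255]
    - [[0,0,0],[0,0,0.8],255]
    - [[0,0,0],[0,0,0.8],255]

```text
time_s: 10.25
tool_pos: [0.5488, -0.0024, 0.1355]
orientation: [-179.9, -0.0, 107.7]
contact_force: [-3.5, 0.8, 8.1]
opening: 0.0086
grip_force: 60.0
```

```bash
python3 s.py
```

```text
10.25 [ 0.5488 -0.0024  0.1355] [-1.7994e+02 -4.0000e-02  1.0774e+02] F [-3.5  0.8  8.1] T [-0.028  0.518 -0.326] tau6 -0.299 q6 -22.56 op 0.0086 59.98558044433594
```

>>> play_rows:
  commands:
    - [[0,0,0],[0,0,-4],255]
    - [[0,0,0],[0,0,-8],255]
    - [[0,0,0],[0,0,-12],255]
    - [[0,0,0],[0,0,-16],255]
    - [[0,0,0],[0,0,-20],255]
    - [[0,0,0],[0,0,-24],255]
    - [[0,0,0],[0,0,-26.5],255]
    - [[0,0,0],[0,0,-28],255]
    - [[0,0,0],[0,0,-29],255]
    - [[0,0,0],[0,0,-29.4],255]
    - [[0,0,0],[0,0,-29.4],255]
    - [[0,0,0],[0,0,-29.4],255]

```text
time_s: 11.25
tool_pos: [0.5491, -0.0025, 0.1355]
orientation: [-180.0, 0.0, 78.4]
contact_force: [-3.3, -0.3, 5.3]
opening: 0.0087
grip_force: 59.9
```

```bash
python3 s.py
```

```text
11.25 [ 0.5491 -0.0025  0.1355] [-1.7997e+02  2.0000e-02  7.8450e+01] F [-3.3 -0.3  5.3] T [-0.023  0.411  0.122] tau6 0.104 q6 6.77 op 0.0087 59.87961173057556
```

>>> play_rows:
  commands:
    - [[0,0,0],[0,0,-1.2],255]
    - [[0,0,0],[0,0,-2.4],255]
    - [[0,0,0],[0,0,-2.4],255]
    - [[0,0,0],[0,0,-2.4],255]

```text
time_s: 11.58
tool_pos: [0.549, -0.0025, 0.1355]
orientation: [-180.0, 0.0, 76.1]
contact_force: [-3.3, 0.8, 4.8]
opening: 0.0083
grip_force: 59.8
```

```bash
python3 s.py
```

```text
11.5833 [ 0.549  -0.0025  0.1355] [-1.7997e+02  2.0000e-02  7.6070e+01] F [-3.3  0.8  4.8] T [0.021 0.444 0.166] tau6 0.201 q6 9.15 op 0.0083 59.84734654426575
```

>>> play_rows:
  commands:
    - [[0,0,0],[0,0,-0.6],255]
    - [[0,0,0],[0,0,-1.2],255]
    - [[0,0,0],[0,0,-1.2],255]
    - [[0,0,0],[0,0,-1.2],255]
    - [[0,0,0],[0,0,-1.2],255]
    - [[0,0,0],[0,0,-1.2],255]

```text
time_s: 12.08
tool_pos: [0.5491, -0.0024, 0.1355]
orientation: [-180.0, 0.0, 74.9]
contact_force: [-3.1, -0.2, 4.8]
opening: 0.0086
grip_force: 59.9
```

```bash
python3 s.py
```

```text
12.0833 [ 0.5491 -0.0024  0.1355] [-1.7998e+02  3.0000e-02  7.4900e+01] F [-3.1 -0.2  4.8] T [0.059 0.43  0.26 ] tau6 0.292 q6 10.33 op 0.0086 59.88142669200897
```

>>> play_rows:
  commands:
    - [[0,0,0],[0,0,4.5],255]
    - [[0,0,0],[0,0,9],255]
    - [[0,0,0],[0,0,13.5],255]
    - [[0,0,0],[0,0,18],255]
    - [[0,0,0],[0,0,22.5],255]
    - [[0,0,0],[0,0,26.5],255]
    - [[0,0,0],[0,0,29.5],255]
    - [[0,0,0],[0,0,31],255]
    - [[0,0,0],[0,0,32],255]
    - [[0,0,0],[0,0,32.5],255]
    - [[0,0,0],[0,0,32.5],255]
    - [[0,0,0],[0,0,32.5],255]

```text
time_s: 13.08
tool_pos: [0.5487, -0.0024, 0.1355]
orientation: [-179.9, -0.0, 107.3]
contact_force: [-3.8, -0.1, 5.0]
opening: 0.009
grip_force: 59.9
```

```bash
python3 s.py
```

```text
13.0833 [ 0.5487 -0.0024  0.1355] [-1.7993e+02 -3.0000e-02  1.0730e+02] F [-3.8 -0.1  5. ] T [-0.027  0.501 -0.102] tau6 -0.098 q6 -22.1 op 0.009 59.932976961135864
```

>>> play_rows:
  commands:
    - [[0,0,0],[0,0,1.2],255]
    - [[0,0,0],[0,0,2.4],255]
    - [[0,0,0],[0,0,2.4],255]
    - [[0,0,0],[0,0,2.4],255]

```text
time_s: 13.42
tool_pos: [0.5487, -0.0024, 0.1355]
orientation: [-179.9, -0.0, 109.7]
contact_force: [-2.8, -0.7, 5.5]
opening: 0.0086
grip_force: 59.9
```

```bash
python3 s.py
```

```text
13.4167 [ 0.5487 -0.0024  0.1355] [-1.7993e+02 -3.0000e-02  1.0970e+02] F [-2.8 -0.7  5.5] T [ 0.003  0.527 -0.127] tau6 -0.093 q6 -24.5 op 0.0086 59.94310140609741
```

>>> play_rows:
  commands:
    - [[0,0,0],[0,0,1.2],255]
    - [[0,0,0],[0,0,2.4],255]
    - [[0,0,0],[0,0,2.4],255]
    - [[0,0,0],[0,0,2.4],255]

```text
time_s: 13.75
tool_pos: [0.5487, -0.0024, 0.1355]
orientation: [-179.9, -0.0, 112.1]
contact_force: [-3.2, -0.1, 5.5]
opening: 0.0085
grip_force: 59.9
```

```bash
python3 s.py
```

```text
13.75 [ 0.5487 -0.0024  0.1355] [-1.7993e+02 -4.0000e-02  1.1210e+02] F [-3.2 -0.1  5.5] T [ 0.011  0.573 -0.046] tau6 -0.093 q6 -26.9 op 0.0085 59.93742048740387
```

>>> play_rows:
  commands:
    - [[0,0,0],[0,0,1.2],255]
    - [[0,0,0],[0,0,2.4],255]
    - [[0,0,0],[0,0,2.4],255]
    - [[0,0,0],[0,0,2.4],255]

```text
time_s: 14.08
tool_pos: [0.5487, -0.0025, 0.1355]
orientation: [-179.9, -0.0, 114.5]
contact_force: [-3.5, -0.1, 6.6]
opening: 0.0085
grip_force: 59.9
```

```bash
python3 s.py
```

```text
14.0833 [ 0.5487 -0.0025  0.1355] [-1.7993e+02 -4.0000e-02  1.1450e+02] F [-3.5 -0.1  6.6] T [ 0.     0.566 -0.072] tau6 -0.093 q6 -29.3 op 0.0085 59.93731677532196
```

It is past 0.45 rad with lower drag, so it has let go. I turn on to short of the open stop.

>>> play_rows:
  commands:
    - [[0,0,0],[0,0,3],255]
    - [[0,0,0],[0,0,8],255]
    - [[0,0,0],[0,0,13],255]
    - [[0,0,0],[0,0,18],255]
    - [[0,0,0],[0,0,23],255]
    - [[0,0,0],[0,0,28],255]
    - [[0,0,0],[0,0,33],255]
    - [[0,0,0],[0,0,38],255]
    - [[0,0,0],[0,0,43],255]
    - [[0,0,0],[0,0,48],255]
    - [[0,0,0],[0,0,51],255]
    - [[0,0,0],[0,0,51],255]

```text
time_s: 15.08
tool_pos: [0.5483, -0.0028, 0.1354]
orientation: [-179.9, -0.1, 165.6]
contact_force: [-4.7, -0.2, 7.4]
opening: 0.0086
grip_force: 60.0
```

```bash
python3 s.py
```

```text
15.0833 [ 0.5483 -0.0028  0.1354] [-1.7994e+02 -1.2000e-01  1.6562e+02] F [-4.7 -0.2  7.4] T [-0.081  0.738 -0.052] tau6 -0.344 q6 -80.41 op 0.0086 60.04688322544098
```

>>> play_rows:
  commands:
    - [[0,0,0],[0,0,0],255]
    - [[0,0,0],[0,0,0],255]
    - [[0,0,0],[0,0,0],255]

```text
time_s: 15.33
tool_pos: [0.5483, -0.0028, 0.1355]
orientation: [-179.9, -0.1, 165.5]
contact_force: [-4.0, -1.4, 7.3]
opening: 0.0088
grip_force: 60.0
```

```bash
python3 s.py
```

```text
15.3333 [ 0.5483 -0.0028  0.1355] [-1.7994e+02 -1.2000e-01  1.6552e+02] F [-4.  -1.4  7.3] T [-0.038  0.735 -0.037] tau6 -0.053 q6 -80.31 op 0.0088 60.043559074401855
```

>>> play_rows:
  commands:
    - [[0,0,0],[0,0,1],255]
    - [[0,0,0],[0,0,2],255]
    - [[0,0,0],[0,0,3],255]
    - [[0,0,0],[0,0,4],255]
    - [[0,0,0],[0,0,4.5],255]
    - [[0,0,0],[0,0,4.5],255]
    - [[0,0,0],[0,0,4.5],255]

```text
time_s: 15.92
tool_pos: [0.5483, -0.0028, 0.1354]
orientation: [-179.9, -0.1, 170.0]
contact_force: [-4.7, -1.7, 7.3]
opening: 0.0087
grip_force: 60.1
```

```bash
python3 s.py
```

```text
15.9167 [ 0.5483 -0.0028  0.1354] [-1.7995e+02 -1.3000e-01  1.6999e+02] F [-4.7 -1.7  7.3] T [-0.17   0.763 -0.144] tau6 -0.174 q6 -84.78 op 0.0087 60.06044626235962
```

```bash
cat > lift.py <<'E'
import numpy as np
from scipy.spatial.transform import Rotation as R
u=np.array([.0767,.997,0]);H=np.array([.6537,-.0105,.12]);P=np.array([.5483,-.0028,.1354])
p=lambda a:H+R.from_rotvec(u*a,degrees=True).apply(P-H)
def rows(a0,al):
    for a in al: print(a,((p(a)-p(a0))*1e3).round(1).tolist(),(u*(a-a0)).round(2).tolist())
if __name__=="__main__":
    rows(0,[2,5,9,13,17,20]);rows(20,[25,30,35,40,45,50,54,57,60])
E
python3 lift.py
```

```text
2 [0.6, -0.0, 3.7] [0.15, 1.99, 0.0]
5 [1.7, -0.1, 9.2] [0.38, 4.99, 0.0]
9 [3.7, -0.3, 16.3] [0.69, 8.97, 0.0]
13 [6.2, -0.5, 23.4] [1.0, 12.96, 0.0]
17 [9.1, -0.7, 30.2] [1.3, 16.95, 0.0]
20 [11.6, -0.9, 35.2] [1.53, 19.94, 0.0]
25 [4.8, -0.4, 8.0] [0.38, 4.99, 0.0]
30 [10.2, -0.8, 15.6] [0.77, 9.97, 0.0]
35 [16.3, -1.3, 22.6] [1.15, 14.96, 0.0]
40 [22.9, -1.8, 29.1] [1.53, 19.94, 0.0]
45 [30.1, -2.3, 35.0] [1.92, 24.92, 0.0]
50 [37.8, -2.9, 40.2] [2.3, 29.91, 0.0]
54 [44.2, -3.4, 43.9] [2.61, 33.9, 0.0]
57 [49.2, -3.8, 46.4] [2.84, 36.89, 0.0]
60 [54.4, -4.2, 48.6] [3.07, 39.88, 0.0]
```

>>> play_rows:
  commands:
    - [[0.6,0,3.7],[0.15,1.99,0],255]
    - [[1.7,-0.1,9.2],[0.38,4.99,0],255]
    - [[3.7,-0.3,16.3],[0.69,8.97,0],255]
    - [[6.2,-0.5,23.4],[1.0,12.96,0],255]
    - [[9.1,-0.7,30.2],[1.3,16.95,0],255]
    - [[11.6,-0.9,35.2],[1.53,19.94,0],255]
    - [[11.6,-0.9,35.2],[1.53,19.94,0],255]

```text
time_s: 16.5
tool_pos: [0.5596, -0.0037, 0.1697]
orientation: [-177.9, -20.4, 169.6]
contact_force: [-5.2, -0.5, 7.0]
opening: 0.0088
grip_force: 59.7
```

```bash
python3 s.py
```

```text
16.5 [ 0.5596 -0.0037  0.1697] [-177.87  -20.4   169.59] F [-5.2 -0.5  7. ] T [-0.088  0.859 -0.102] tau6 -0.161 q6 -84.68 op 0.0088 59.686684012413025
```

>>> play_rows:
  commands:
    - [[4.8,-0.4,8.0],[0.38,4.99,0],255]
    - [[10.2,-0.8,15.6],[0.77,9.97,0],255]
    - [[16.3,-1.3,22.6],[1.15,14.96,0],255]
    - [[22.9,-1.8,29.1],[1.53,19.94,0],255]
    - [[30.1,-2.3,35.0],[1.92,24.92,0],255]
    - [[37.8,-2.9,40.2],[2.3,29.91,0],255]
    - [[44.2,-3.4,43.9],[2.61,33.9,0],255]
    - [[49.2,-3.8,46.4],[2.84,36.89,0],255]
    - [[54.4,-4.2,48.6],[3.07,39.88,0],255]
    - [[54.4,-4.2,48.6],[3.07,39.88,0],255]
    - [[54.4,-4.2,48.6],[3.07,39.88,0],255]

```text
time_s: 17.42
tool_pos: [0.6133, -0.008, 0.2196]
orientation: [-170.0, -60.2, 164.1]
contact_force: [-9.4, -0.7, 5.1]
opening: 0.0085
grip_force: 58.5
```

```bash
python3 s.py;python3 - <<'E'
from rig import optics
import cv2
p,d=optics.read_camera("side");cv2.imwrite("pics/d2.png",p[:,:,::-1])
E
```

```text
17.4167 [ 0.6133 -0.008   0.2196] [-169.99  -60.18  164.14] F [-9.4 -0.7  5.1] T [-0.136  1.166  0.127] tau6 -0.149 q6 -84.71 op 0.0085 58.45416963100433
```

View pics/d2.png

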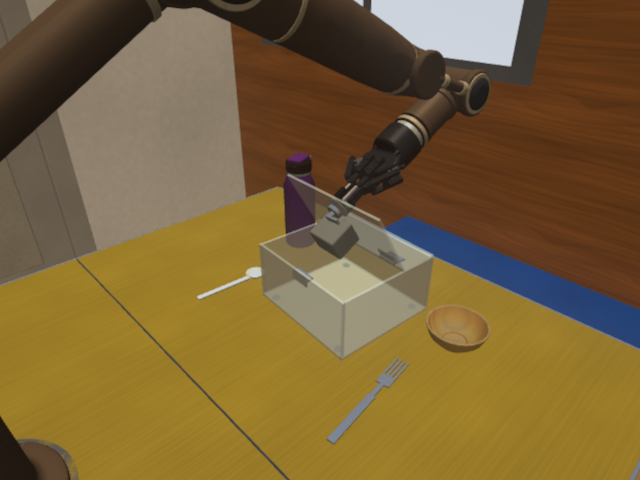

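The side view shows the flap raised to about 60° (edge from (290,178) to (382,222)), with the gripper behind it. The flask, bowl, spoon and fork are undisturbed. Now I release and back off along the tool axis.

>>> play_rows:
  commands:
    - [[0,0,0],[0,0,0],0]
    - [[0,0,0],[0,0,0],0]
    - [[0,0,0],[0,0,0],0]
    - [[0,0,0],[0,0,0],0]
    - [[0,0,0],[0,0,0],0]
    - [[0,0,0],[0,0,0],0]
    - [[0,0,0],[0,0,0],0]
    - [[0,0,0],[0,0,0],0]

```text
time_s: 18.13
tool_pos: [0.6153, -0.0074, 0.2186]
orientation: [-170.5, -59.5, 164.6]
contact_force: [-0.1, 0.4, -0.0]
opening: 0.085
grip_force: 0.0
```

>>> play_rows:
  commands:
    - [[8,-0.6,5],[0,0,0],0]
    - [[22,-1.7,13],[0,0,0],0]
    - [[40,-3,23],[0,0,0],0]
    - [[60,-4.6,35],[0,0,0],0]
    - [[75,-5.8,43],[0,0,0],0]
    - [[75,-5.8,43],[0,0,0],0]
    - [[75,-5.8,43],[0,0,0],0]

```text
time_s: 18.72
tool_pos: [0.6905, -0.0133, 0.2607]
orientation: [-170.5, -59.5, 164.6]
contact_force: [-0.7, -0.5, -0.6]
opening: 0.0852
grip_force: 0.0
```

```bash
python3 s.py;python3 - <<'E'
from rig import optics
import cv2
p,d=optics.read_camera("side");cv2.imwrite("pics/d3.png",cv2.resize(p[130:370,180:500,::-1],(800,600)))
E
```

```text
18.7167 [ 0.6905 -0.0133  0.2607] [-170.47  -59.48  164.57] F [-0.7 -0.5 -0.6] T [-0.047 -0.44  -0.039] tau6 -0.0 q6 -84.81 op 0.0852 0.0
```

View pics/d3.png

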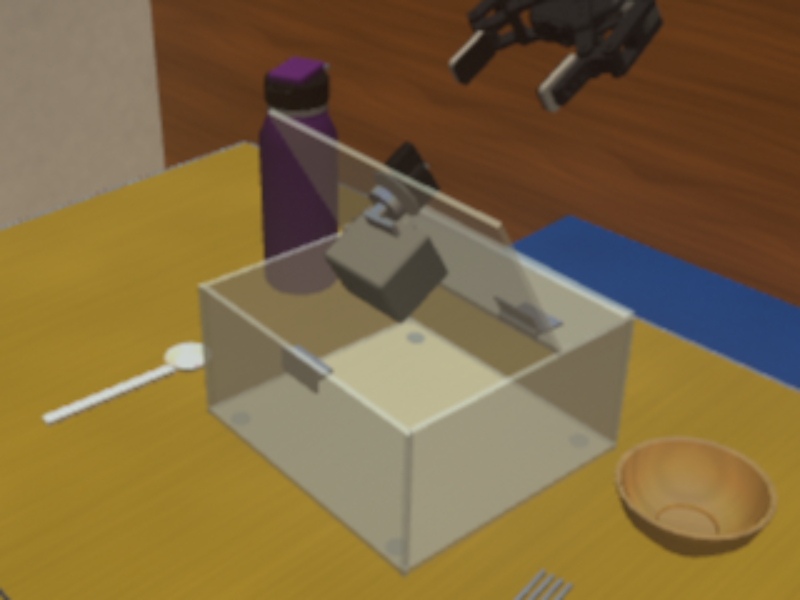

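The flap stands at about 60° on its own with the wing intact at (405,170). The gripper is clear at (555,60).

```bash
python3 -c "
from rig import job;print(job.sign_off())"
```

```text
the job is handed in; nothing more can be done
None
```

The latch came free after four alternate presses (highest reading about 0.36 N m). I turned it to its open stop, left the flap standing at about 60° with the gripper clear and the flask, bowl, spoon and fork not touched, and handed the job in at about 19 s.

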